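# Pin a stack of drilled laminations in a corner jig

## Task

Push the three loosely stacked, drilled wooden blocks into the corner of the jig until all three sit snug against both fences and their holes line up, moving slowly and pressing only lightly so that nothing knocks hard against the jig. Then put the long pin of the two in the stand down through all three blocks into the hole of the jig, gently, fully home with its knob resting on the top block, and let go. Leave the short pin and everything else on the bench where it is.

Things in the scene. Friction and masses are not known exactly. Their poses are not given: they have to be found in the camera images.
- jig: corner jig, fixed. Origin: on the bench, right below the centre of its vertical through hole (13 mm wide). Base 20 mm thick, x and y from -62 to +48 mm. Two fences, tops 52 mm above the bench: inner faces at x = +32 and y = +32 mm, so a block snug in the corner has its hole over the jig's. Its -x and -y sides are open: push along its +x and along its +y.
- block_low: lowest of three equal pale wooden blocks, 64 x 64 x 12 mm, 36 g, with a vertical through hole 13 mm wide in the middle; flat on the jig base, turned up to 0.15 rad from the jig. Origin: centre of its underside; axes along its sides. At the start each block lies 9 to 24 mm short of each fence, each differently.
- block_mid: the same, the middle block, on top of block_low; its underside is 32 mm above the bench
- block_top: the same, the top block, on top of block_mid; its top face is 56 mm above the bench
- stand: dark wooden stand fixed to the bench, 130 (x) x 50 (y) x 36 mm high, with two holes at x = -35 and +35 mm; the two pins stand in them. Origin: centre of its underside.
- long_pin: pin to use: steel shank 12 mm wide, 50 mm long, nose bevelled to 10.8 mm over the last 1 mm; round wooden knob on top, 22 mm wide, 36 mm tall; 60 g. Origin: centre of its tip, z up the pin (knob z = 50 to 86 mm). Upright in either hole of the stand, tip 8 mm above the bench, 28 mm deep; knob 16 mm higher than the short pin's. Fully home in the jig its tip is 6 mm above the bench.
- short_pin: the other pin, same shape but with a shank only 34 mm long, too short for this stack: leave it in the stand. Origin: centre of its tip.
- mallet: round wooden mallet lying at the back, bystander
- gouge: carving gouge with wooden handle, 230 mm long, lying across the front of the work area, below 30 mm high, bystander
- screwdriver: screwdriver lying at the back, bystander
- offcut: plain wooden offcut without a hole, 90 x 45 x 18 mm, bystander
- jar: amber glass jar with steel lid, 66 mm wide and 90 mm high, bystander
- brush: bench brush lying on the left, bystander
- mug: white mug, 80 mm wide and 90 mm high, bystander

How it is judged:
On the way:
1. all three blocks lie snug against both fences of the jig, still stacked flat, before the pin is put in (x of each of block_low, block_mid, block_top in the frame of jig above -0.0025 m and y of each of block_low, block_mid, block_top in the frame of jig above -0.0025 m and angle between the x axis of each of block_low, block_mid, block_top and the x axis of jig, either way round below 0.087 rad and z of block_low in the frame of jig between 0.018 and 0.022 m and z of block_mid in the frame of jig between 0.03 and 0.034 m and z of block_top in the frame of jig between 0.042 and 0.046 m and horizontal distance between long_pin and jig above 0.02 m), for 0.1 s.
At the end, for the whole second after the job is handed in: Blocks flat in order, each within 2.5 mm of snug against both fences and square within 5 degrees; long pin upright (within 3.4 degrees) through all three into the jig's hole, within 3 mm of its axis and 2.5 mm of fully home, released, at rest (x of each of block_low, block_mid, block_top in the frame of jig above -0.0025 m and y of each of block_low, block_mid, block_top in the frame of jig above -0.0025 m and angle between the x axis of each of block_low, block_mid, block_top and the x axis of jig, either way round below 0.087 rad and z of block_low in the frame of jig between 0.018 and 0.022 m and z of block_mid in the frame of jig between 0.03 and 0.034 m and z of block_top in the frame of jig between 0.042 and 0.046 m and z of long_pin in the frame of jig below 0.0085 m and horizontal distance between long_pin and jig below 0.003 m and angle between long_pin's own z axis and vertical below 0.06 rad and linear speed of long_pin below 0.01 m/s); the robot touches nothing.
It fails at once if before the pin is put in, the blocks (or anything else) press on the jig with more than 22 N (horizontal distance between long_pin and jig above 0.02 m and contact force between jig and anything else above 22 N).
It fails at once if the pin is pressed against a block, the jig or the stand with more than 30 N (contact force between long_pin and jig above 30 N or contact force between long_pin and stand above 30 N or contact force between long_pin and block_low above 30 N or contact force between long_pin and block_mid above 30 N or contact force between long_pin and block_top above 30 N).
It fails at once if the short pin or another bystander is moved more than 30 mm (distance of any of short_pin, mallet, gouge, screwdriver, offcut, jar, brush, mug from where it was at the start of the episode above 0.03 m).
It also fails if it takes over 69 s, if anything falls off the work surface, if the arm or the gripper's body presses on something with over 40 N, if the wrist force passes 120 N, or if a joint passes its speed limit or range.

## Robot

A 6-joint arm with a two-finger parallel gripper is mounted at the origin on the work surface. World frame = base frame: x ahead of the robot, y to its left, z up, the work surface at z = 0. Lengths are in m, angles in rad, forces in N, time in s.
With the tool pointing down it reaches from about 0.275 to 0.775 m from the base axis. Payload 14.6 kg.
Tool frame: the origin (TCP) lies at the very end of the fingers, on their centre line; the grasp point (between the pads) lies manip.grip_point_offset behind it (manip.grip_point_offset is the distance from the TCP to the grasp point, in m); z points along the fingers, y is the line along which they close (so a half turn about z gives the same grasp; the last joint's range is limited). The gripper opens to 85 mm and grips with 20 to 120 N. Pads are 22 mm wide; open, the fingers measure 114 mm over their backs; the gripper's body (76 mm by 85 mm) begins 54 mm behind the grasp point. The pads swing forward as they close: fully open they stand 13 mm farther back than shut.
Start: joints at [-1.386, 0.263, -0.048, 1.259, 0, 1.415], TCP at [0.175, -0.495, 0.231] pointing down, gripper open.
Joint ranges: [-2.65, 2.65], [-0.89, 1.7], [-1.18, 1.37], [-2.13, 2.11], [-1.35, 1.29], [-3.14, 3.14]. Speed limits (rad/s): [1.89, 1.89, 2.57, 2.79, 3.14, 3.14].

## Interface

Orientations are given as a rotation vector (axis times angle).
In Python, from bench import manip gives the robot as it stands. Calls block until the motion is done:
- manip.move_ptp(position, orientation): joint-space move of the TCP to a pose.
- manip.move_straight(position, orientation=None, feed=0.15, contact_N=None): straight line of the TCP; orientation=None keeps the orientation; feed is the mean speed in m/s. With contact_N (N) it stops when the force on the tool has changed by that much, and returns True; else False.
- manip.move_joints(angles): joint-space move.
- manip.move_gripper(opening, newtons=None): finger opening in m; newtons is the grip in N (None keeps the last); returns when the fingers have stopped.
- manip.hold(seconds).
- manip.solve_ik(position, orientation): joint angles nearest the present ones, or None.
- manip.get_state(): the state.
- manip.grab_frame(name): name is "scene" or "top" or "wrist"; returns a dict with "image" (420x560x3 uint8, red, green, blue), "z_map" (420x560 float32, m along the optical axis (not along the pixel's ray), 0 where there is no reading), "mtx" (3x3 intrinsics, pixels), "k1" (the pictures are not rectified: a ray, as slopes to the right and down, at radius r is drawn at 1 + k1 r^2 times it, then the intrinsics apply), "extrinsics" (4x4, takes a point from camera to world coordinates); the wrist camera has in their place "hand_eye" (4x4, takes a point from camera to tool coordinates, whose origin is the TCP and whose axes are the flange's). Camera axes: x right, y down, z forward; pixel columns grow to the right and rows downward; lengths in m; the calibration is good to about 2 mm. A picture is of the moment at which its call begins: read the wrist's pose just before it.
A pose or a line that the arm cannot do raises manip.IKError and nothing moves.
- manip.close_job(): hands the job in; it is judged then, once.
Trained networks look in the newest picture that a camera, given by its name, has taken for a name from the list of things; names that differ only in an ending like _2 or _b are one class to them, and where a whole thing is asked for, a point or a joint stands for the part that bears it (a point fixed in the world has none). Each returns a list of dicts, best first, with "score" (0 to 1); they miss things now and then, are a little off and sometimes report something else, mostly with a low value. They report only what shows in the picture. A call takes as long as a camera call.
- manip.boxes_of(query, camera): "rect" ([centre column, centre row, width, height] in pixels, round what is visible of it).
The state is a dict: "time": time; "joints": joint angles; "joint_velocities": joint speeds; "effort": joint torques, N m; "tcp_pos": TCP position; "tcp_rot": TCP orientation; "force": force on the tool from outside, world axes, zero at the start; "wrist_torque": the same for the moment, N m; "grip_width": finger opening in m; "grasp_force": force on a finger pad.
Only numpy, scipy, OpenCV 4.12 (cv2) and the standard library are available. Lean on these libraries where they do the work, as an engineer would, in place of code of your own. Each camera call takes 0.05 s, during which the arm holds its last target. There are 200 camera calls.

## Working session

There is one attempt and no reset: what is moved stays moved. The work goes in short steps, each a Python script; the robot and the scene stay as the last script left them, time stands still between calls to the robot, and variables do not carry over. Pictures are saved under pics/ and viewed, at most 10 in all, crops included, and the job is handed in when it is done.

```bash
mkdir -p pics; ls; cat > h.py <<'E'
import numpy as np, cv2
from bench import manip
def px2w(f,T,uv,z=None):
    """pixel -> world, on plane z (or via depth)"""
    K=f["mtx"]; k=f["k1"]
    d=np.array([(uv[0]-K[0][2])/K[0][0],(uv[1]-K[1][2])/K[1][1]]); u=d.copy()
    for _ in range(20): u=d/(1+k*(u@u))
    T=np.array(T); r=T[:3,:3]@[u[0],u[1],1]; o=T[:3,3]
    s=(z-o[2])/r[2] if z is not None else f["z_map"][int(round(uv[1])),int(round(uv[0]))]
    return o+s*r
def cloud(f,T):
    K=np.array(f["mtx"]);h,w=f["z_map"].shape
    u,v=np.meshgrid(np.arange(w),np.arange(h))
    d=np.stack([(u-K[0,2])/K[0,0],(v-K[1,2])/K[1,1]],-1);x=d.copy()
    for _ in range(20): x=d/(1+f["k1"]*(x**2).sum(-1,keepdims=True))
    p=np.concatenate([x,np.ones((h,w,1))],-1)*f["z_map"][...,None]
    T=np.array(T); return p@T[:3,:3].T+T[:3,3]
E
python3 - <<'E'
from h import *
for c in ["top","scene"]:
    f=manip.grab_frame(c); cv2.imwrite(f"pics/{c}0.png",f["image"][...,::-1])
    np.savez(f"{c}0.npz",**f)
    if c=="top":
        for q in ["jig","block_top","stand","long_pin","short_pin","gouge","jar","mug","offcut"]:
            for b in manip.boxes_of(q,c)[:2]:
                print(q,round(b["score"],2),np.round(b["rect"],0),np.round(px2w(f,f["extrinsics"],b["rect"][:2]),3))
print(manip.get_state(),manip.grip_point_offset)
E
```

```text
pics
jig 0.77 [227. 200.  52.  57.] [0.592 0.164 0.032]
block_top 0.95 [230. 201.  29.  30.] [0.592 0.158 0.028]
stand 0.57 [369. 233.  34.  58.] [ 0.513 -0.165  0.035]
short_pin 0.64 [380. 246.  13.  15.] [ 0.479 -0.176  0.095]
short_pin 0.56 [369. 216.  10.  14.] [ 0.546 -0.158  0.075]
gouge 0.97 [301. 290.  21.  94.] [ 0.386 -0.008  0.022]
jar 0.8 [470. 169.  46.  38.] [ 0.648 -0.384  0.09 ]
jar 0.26 [141. 242.  28.  79.] [0.495 0.368 0.021]
mug 0.97 [114. 167.  56.  40.] [0.682 0.449 0.009]
mug 0.69 [301. 291.  23.  95.] [ 0.382 -0.007  0.02 ]
offcut 0.88 [296. 161.  18.  39.] [0.69  0.002 0.013]
offcut 0.44 [368. 214.  11.  15.] [ 0.551 -0.155  0.08 ]
{'time': 0.55, 'joints': array([-1.38630637e+00,  2.63102075e-01, -4.82857143e-02,  1.25938657e+00,
        1.37244369e-05,  1.41549662e+00]), 'joint_velocities': array([-0.00017932,  0.00059885,  0.00238727, -0.00095089,  0.00042203,
       -0.00074529]), 'effort': array([-2.63994240e-03, -6.37105465e+01,  3.84643328e+01,  1.14970353e-03,
       -8.04985075e-05, -1.78702970e-05]), 'tcp_pos': array([ 0.17497862, -0.49499969,  0.23128246]), 'tcp_rot': array([3.09634029e+00, 5.31172706e-01, 2.20594042e-05]), 'force': array([ 0.35457393,  0.09976924, -1.02065692]), 'wrist_torque': array([ 0.00293512, -0.0219525 ,  0.03859605]), 'grasp_force': 0.0, 'grip_width': 0.08563174786933277} 0.0187
```

View pics/top0.png

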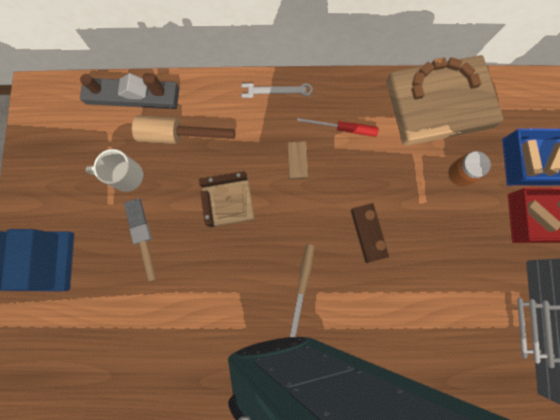

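View pics/scene0.png

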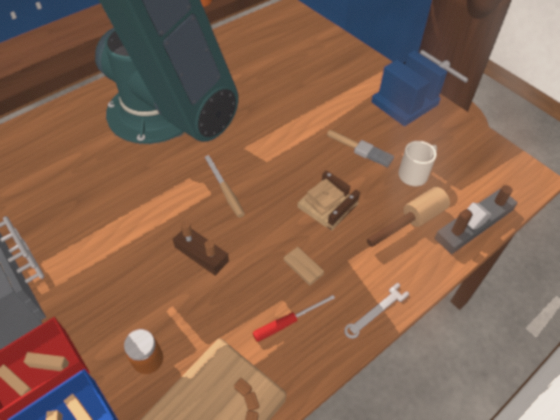

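The top view shows the jig at about (228,200), with fences on the up (+x) and left (+y) sides. The stand is at (369,233) and its nearer, taller knob (0.479,-0.176, top at 95 mm) is the long pin. Next I'll look at both from close by.

```bash
cat >> h.py <<'E'
from scipy.spatial.transform import Rotation as R
def down(yaw):
    "tool pointing down, tool x axis at angle yaw"
    return (R.from_euler('z',yaw)*R.from_rotvec([np.pi,0,0])).as_rotvec()
def wrist():
    s=manip.get_state(); f=manip.grab_frame("wrist")
    T=np.eye(4);T[:3,:3]=R.from_rotvec(s["tcp_rot"]).as_matrix();T[:3,3]=s["tcp_pos"]
    return f,T@np.array(f["hand_eye"])
E
python3 - <<'E'
from h import *
s=manip.get_state()
for nm,p in [("pin",[0.51,-0.165,0.30]),("jig",[0.59,0.16,0.28])]:
    manip.move_ptp(p,down(0.1)); manip.hold(0.3)
    f,T=wrist(); np.savez(nm+"1.npz",f=f,T=T); cv2.imwrite(f"pics/{nm}1.png",f["image"][...,::-1])
    print(np.round(T,3).tolist(), manip.get_state()["joints"].round(2),manip.get_state()["time"])
    for q in (["stand","long_pin","short_pin"] if nm=="pin" else ["jig","block_top"]):
        for b in manip.boxes_of(q,"wrist")[:2]: print(q,b["score"],np.round(b["rect"]))
E
python3 -c "
import cv2,numpy as np
cv2.imwrite('pics/both1.png',np.hstack([cv2.resize(cv2.imread('pics/%s1.png'%n),(400,300)) for n in('pin','jig')]))"
```

```text
[[0.098, -0.958, -0.27, 0.578], [-0.995, -0.094, -0.026, -0.158], [-0.0, 0.271, -0.963, 0.443], [0.0, 0.0, 0.0, 1.0]] [-0.47  0.27  0.15  1.45 -0.    2.58] 2.6333
stand 0.93 [280. 165.  62. 120.]
long_pin 0.67 [287. 202.  19.  33.]
long_pin 0.16 [156. 223.  41. 100.]
short_pin 0.89 [278. 137.  18.  24.]
[[0.098, -0.958, -0.269, 0.658], [-0.995, -0.095, -0.026, 0.167], [-0.0, 0.271, -0.963, 0.423], [0.0, 0.0, 0.0, 1.0]] [ 0.13  0.41  0.31  1.47  0.   -3.11] 7.8083
jig 0.6 [272. 166. 112. 110.]
jig 0.54 [398. 321.  68. 119.]
block_top 0.61 [284. 173.  68.  65.]
```

View pics/both1.png

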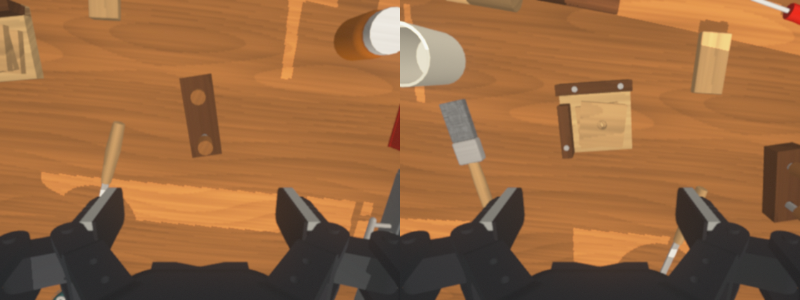

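The left half (pin view) shows the stand with the long knob near (205,147) and the short one near (198,97). The right half shows the jig with its dark fences at the top (far, +x) and left (+y), and the blocks loose between them. Next I'll fit the geometry from depth and colour.

```bash
python3 - <<'E'
from h import *
d=np.load("jig1.npz",allow_pickle=True); f=d["f"].item();T=d["T"]
P=cloud(f,T); im=f["image"].astype(int); hsv=cv2.cvtColor(f["image"],cv2.COLOR_RGB2HSV)
roi=np.zeros(P.shape[:2],bool); roi[105:230,210:335]=1
z=P[...,2]
print(np.histogram(z[roi],np.arange(-.006,.07,.004)))
dark=(hsv[...,2]<120)
for nm,m in [("fence",roi&dark&(abs(z-.052)<.006)),("block",roi&~dark&(abs(z-.056)<.006)),("base",roi&~dark&(abs(z-.02)<.006)),("jigall",roi&(z>.01))]:
    q=P[m]; print(nm,m.sum(),q[:,2].mean(), end=" ")
    r=cv2.minAreaRect((q[:,:2]*1000).astype(np.float32)); print(np.round(r[0],1),np.round(r[1],1),round(r[2],1),np.round(q[:,:2].min(0),3),np.round(q[:,:2].max(0),3))
# long pin & short pin knob tops
d=np.load("pin1.npz",allow_pickle=True); f=d["f"].item();T=d["T"];P=cloud(f,T);z=P[...,2]
roi=np.zeros(z.shape,bool); roi[90:230,240:320]=1
for nm,lo,hi in [("long",.088,.1),("short",.073,.083),("stand",.030,.042)]:
    q=P[roi&(z>lo)&(z<hi)]; r=cv2.minAreaRect((q[:,:2]*1000).astype(np.float32)); print(nm,len(q),q[:,2].mean(),np.round(r[0],1),np.round(r[1],1),round(r[2],1),np.round(q[:,:2].mean(0),4),
     np.round(cv2.minEnclosingCircle((q[:,:2]*1000).astype(np.float32))[0],1))
im=cv2.imread("pics/jig1.png")[100:240,205:345]; cv2.imwrite("pics/jigcrop.png",cv2.resize(im,(580,580),interpolation=cv2.INTER_CUBIC))
E
```

```text
(array([   8, 5500,   89,    9,    6,   11, 2584,   89,   48,  164,   55,
         52,  352,   91, 2859, 3606,   35,    0,    0]), array([-0.006, -0.002,  0.002,  0.006,  0.01 ,  0.014,  0.018,  0.022,
        0.026,  0.03 ,  0.034,  0.038,  0.042,  0.046,  0.05 ,  0.054,
        0.058,  0.062,  0.066,  0.07 ]))
fence 2321 0.05223179195787243 [594.6 167.3] [108.2 108. ] 9.4 [0.533 0.121] [0.656 0.228]
block 4229 0.05565816816714447 [593.8 167.2] [108.8 110.4] 9.3 [0.532 0.119] [0.656 0.23 ]
base 2679 0.0204118182939716 [594. 167.] [109.5 110.1] 9.4 [0.535 0.104] [0.656 0.226]
jigall 10019 0.046709546203689764 [598.3 167.8] [118.2 110.4] 9.4 [0.532 0.104] [0.658 0.23 ]
long 364 0.09401519085343 [ 480.8 -175.2] [21.3 20.3] 5.7 [ 0.4813 -0.175 ] [ 480.7 -175. ]
short 414 0.0783197389239414 [ 520.2 -164.9] [77.4 21.4] 14.1 [ 0.5412 -0.1599] [ 521.4 -169.5]
stand 4059 0.03629093250104278 [ 513.9 -166.6] [129.4  50.2] 14.2 [ 0.5197 -0.1654] [ 514.  -166.4]
```

View pics/jigcrop.png

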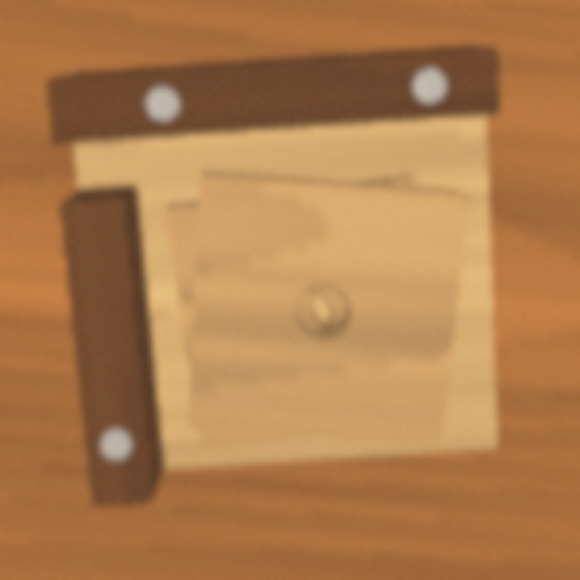

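Jig fit: a 110.4 x 109 mm rectangle (expected 110), yaw 9.4°, origin about (0.600, 0.1753). The long knob is at (0.481,-0.175) with its top at 94 mm, as given. The crop shows the top block's hole at (324,310), with the blocks clear of both fences. Next is pushing, using two fingers opened 30 mm.

```bash
cat >> h.py <<'E'
Y=np.radians(9.4); O=np.array([.600,.1753])
C,S=np.cos(Y),np.sin(Y)
def w(x,y,z): return [O[0]+C*x-S*y,O[1]+S*x+C*y,z]
def jx(p): d=np.array(p[:2])-O; return np.array([C*d[0]+S*d[1],-S*d[0]+C*d[1]])
def push(axis,t,start=-.080,cN=4,lim=-.040):
    P=(lambda a,z:w(a,t,z)) if axis=='x' else (lambda a,z:w(t,a,z))
    o=down(Y+np.pi) if axis=='x' else down(Y+np.pi/2)
    manip.move_ptp(P(start,.075),o)
    manip.move_straight(P(start,.0235),feed=.06)
    hit=manip.move_straight(P(lim,.0235),feed=.013,contact_N=cN)
    s=manip.get_state(); j=jx(s["tcp_pos"]); print(axis,hit,j.round(4),s["force"].round(1),round(s["time"],1),s["grip_width"])
    return hit,j,P
def back(P,a):
    manip.move_straight(P(a-.015,.0235),feed=.03); manip.move_straight(P(a-.015,.085),feed=.1)
E
python3 - <<'E'
from h import *
manip.move_gripper(.03)
hit,j,P=push('x',-.014)
if hit and j[0]<-.048: print("early contact, pushing on?"); raise SystemExit
if hit:
    manip.hold(.2); print(manip.get_state()["force"].round(1)); back(P,j[0])
    f,T=wrist(); cv2.imwrite("pics/w2.png",f["image"][...,::-1])
E
```

```text
x True [-0.0437 -0.014 ] [-0.1  0.7 -0.1] 14.6 0.029856363596976902
[-0.6 -0.   0.2]
```

```bash
python3 - <<'E'
from h import *
for ax,t in [('y',0.),('x',0.)]:
    hit,j,P=push(ax,t)
    i=0 if ax=='x' else 1
    if not hit or j[i]<-.048: raise SystemExit("odd")
    manip.hold(.2); back(P,j[i])
p=w(-.02,0,.26); manip.move_ptp(p,down(Y+np.pi)); manip.hold(.2)
f,T=wrist(); np.savez("jig2.npz",f=f,T=T); cv2.imwrite("pics/jig2.png",f["image"][...,::-1])
print(manip.get_state()["time"],[(b["score"],b["rect"]) for b in manip.boxes_of("block_top","wrist")[:2]])
E
```

```text
y True [-0.0002 -0.0439] [-0.4 -0.8  0.6] 21.0 0.02997103982938791
x True [-0.0437  0.    ] [0.3 0.5 0.2] 27.4 0.030388602682044862
30.025 [(0.88, [280.2, 198.3, 69.4, 65.0])]
```

View pics/jig2.png

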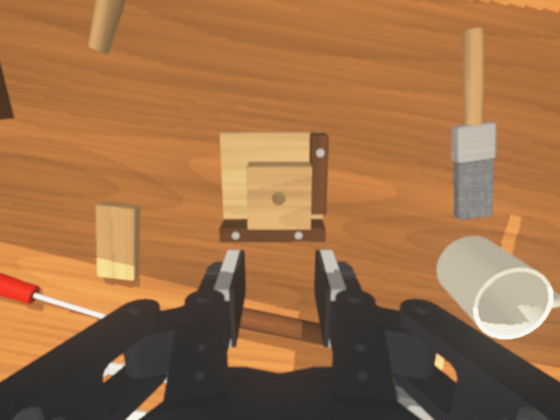

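The blocks are stacked in the corner against both fences, with the hole at about (279,198). Next I'll check squareness, hole position and fence edges numerically.

```bash
python3 - <<'E'
from h import *
d=np.load("jig2.npz",allow_pickle=True); f=d["f"].item();T=d["T"];P=cloud(f,T);z=P[...,2]
hsv=cv2.cvtColor(f["image"],cv2.COLOR_RGB2HSV); g=f["image"].astype(float).mean(2)
print("hand_eye",np.round(f["hand_eye"],3).tolist())
roi=np.zeros(z.shape,bool); roi[120:250,210:340]=1
J=lambda q:np.c_[(q[:,:2]-O)@np.array([[C,-S],[S,C]]),q[:,2]]*1000
q=J(P[roi&(z>.01)]); r=cv2.minAreaRect(q[:,:2].astype(np.float32)); print("jig",np.round(r[0],1),np.round(r[1],1),r[2])
m=roi&(abs(z-.056)<.004)&(f["image"][...,0]>150); q=J(P[m]); r=cv2.minAreaRect(q[:,:2].astype(np.float32)); print("top",np.round(r[0],1),np.round(r[1],1),r[2],q[:,2].mean())
# edges at -x and -y by height
q=J(P[roi])
for lo,hi in [(23,31),(33,43),(45,54)]:
    s=q[(q[:,2]>lo)&(q[:,2]<hi)&(q[:,0]<10)&(q[:,1]<10)]; 
    a=s[(abs(s[:,1]+10)<12)]; b=s[(abs(s[:,0]+10)<12)]
    print(lo,len(a),np.round(np.median(a[:,0]),1) if len(a) else '',len(b),np.round(np.median(b[:,1]),1) if len(b) else '')
# hole centroid
w0=g[185:212,266:293]; th=np.median(w0)-15; v,u=np.nonzero(w0<th); uv=(u.mean()+266,v.mean()+185); print(len(u),np.round(uv,1),jx(px2w(f,T,uv,.056))*1000, z[int(uv[1]),int(uv[0])])
im=f["image"][120:250,210:340,::-1]; cv2.imwrite("pics/crop2.png",cv2.resize(im,(580,580),interpolation=cv2.INTER_CUBIC))
E
```

```text
hand_eye [[-0.001, -0.963, -0.27, 0.068], [1.0, -0.002, 0.0, 0.0], [-0.0, -0.27, 0.963, -0.143], [0.0, 0.0, 0.0, 1.0]]
jig [-20.7  -7.4] [110.2 135.5] 89.9510498046875
top [-3.4 -4.8] [ 88.4 113.1] 74.7293472290039 55.92664283436715
23 54 -32.8 0 
33 45 -32.6 3 -6.3
45 44 -32.7 5 -10.9
155 [278.2 197.8] [-0.9461343  -0.82973097] 0.026340885574345774
```

View pics/crop2.png

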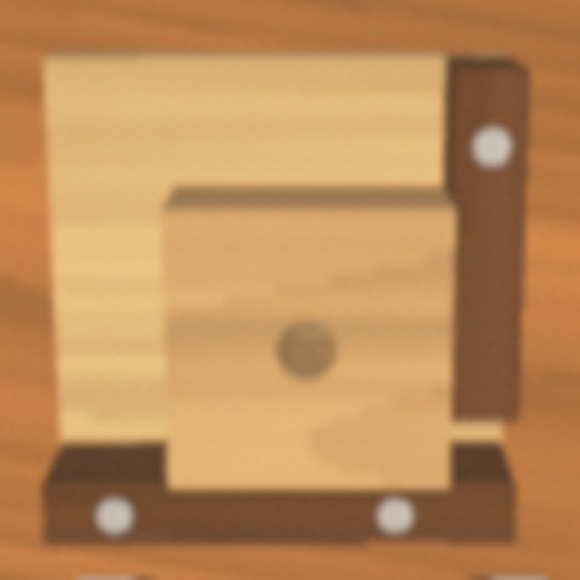

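All three faces are coplanar at jig x ≈ -32.7 and square. The hole measures (-0.9,-0.8) mm by camera and (-0.7,-0.9) mm by touch, so they agree. Next is picking up the long pin and starting the insertion.

```bash
python3 - <<'E'
from h import *
import sys
t=lambda m:print(m,(lambda s:(s["tcp_pos"].round(4),s["force"].round(1),round(s["grip_width"],4),round(s["time"],1)))(manip.get_state()))
ys=np.radians(14.2)+np.pi
manip.move_gripper(.05,20)
manip.move_ptp([.4804,-.1751,.125],down(ys))
manip.move_straight([.4804,-.1751,.065],feed=.08,contact_N=6); t("down")
manip.move_gripper(.0,20); t("grip")
if not .018<manip.get_state()["grip_width"]<.026: sys.exit("bad grip")
manip.move_straight([.4804,-.1751,.155],feed=.06); t("lift")
manip.move_gripper(.0,40)
manip.move_ptp(w(-.0008,-.00085,.15),down(Y+np.pi)); manip.hold(.3); t("above")
f,T=wrist(); np.savez("ins.npz",f=f,T=T); cv2.imwrite("pics/ins.png",f["image"][...,::-1])
manip.move_straight(w(-.0008,-.00085,.118),feed=.05); manip.hold(.2); t("start")
hit=manip.move_straight(w(-.0008,-.00085,.105),feed=.012,contact_N=3.5); t(hit)
E
```

```text
down (array([ 0.4807, -0.1752,  0.0654]), array([ 0.6,  0.4, -0. ]), 0.0501, 32.7)
grip (array([ 0.4807, -0.1753,  0.0654]), array([0.3, 0.3, 4.9]), 0.0215, 33.1)
lift (array([ 0.4803, -0.175 ,  0.1547]), array([-0.4,  0.7, -0.3]), 0.0212, 34.8)
above (array([0.5995, 0.1737, 0.1501]), array([0.6, 0. , 0.1]), 0.0208, 36.6)
start (array([0.5995, 0.1744, 0.1183]), array([ 0.4, -0. , -1. ]), 0.0205, 37.7)
False (array([0.5994, 0.1743, 0.1051]), array([ 0.7,  0.1, -0.7]), 0.0209, 38.9)
```

View pics/ins.png

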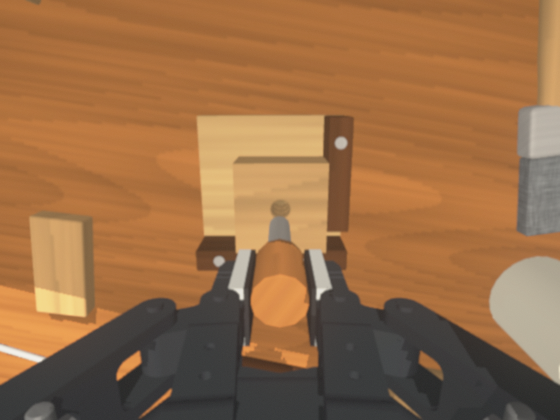

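The pin is held upright and lined up with the hole at (280,209). The tip has now gone about 8 mm below the top face without resistance, so I'll continue.

```bash
python3 - <<'E'
from h import *
t=lambda m:print(m,(lambda s:(s["tcp_pos"].round(4),s["force"].round(1),round(s["grip_width"],4),round(s["time"],1)))(manip.get_state()))
hit=manip.move_straight(w(-.0008,-.00085,.070),feed=.015,contact_N=5); t(hit)
if not hit:
    hit=manip.move_straight(w(-.0008,-.00085,.060),feed=.008,contact_N=5); t(hit)
E
```

```text
False (array([0.5994, 0.1744, 0.07  ]), array([ 0.8,  1. , -0.6]), 0.0209, 41.4)
True (array([0.5995, 0.1744, 0.0635]), array([0. , 0.2, 6.1]), 0.0207, 42.2)
```

```bash
python3 - <<'E'
from h import *
manip.move_gripper(.05)
p=manip.get_state()["tcp_pos"]
manip.move_straight([p[0],p[1],.15],feed=.08)
manip.move_ptp(w(-.02,0,.26),down(Y+np.pi)); manip.hold(.2)
f,T=wrist(); P=cloud(f,T); z=P[...,2]; roi=np.zeros(z.shape,bool); roi[110:250,210:340]=1
q=P[roi&(z>.08)]; print(len(q),q[:,2].mean(),np.percentile(q[:,2],95),jx(np.median(q[q[:,2]>.088],0))*1000, manip.get_state()["time"])
cv2.imwrite("pics/end.png",f["image"][...,::-1])
E
```

```text
558 0.1257784738308878 0.4017119902045392 [-3.752476   -1.43351536] 44.6333
```

View pics/end.png

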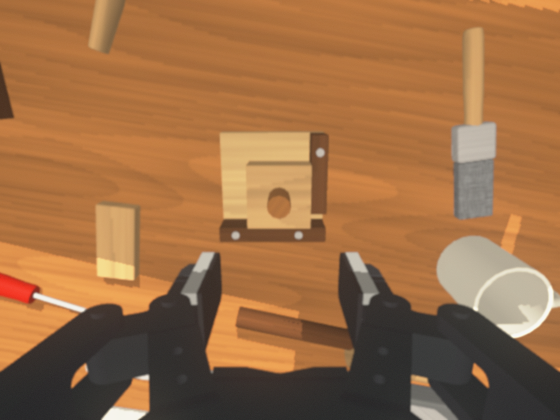

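The knob sits on the top block at (279,203), with the blocks still snug. I'll check the knob height, then hand in.

```bash
python3 - <<'E'
from h import *
f,T=wrist(); P=cloud(f,T)[185:222,262:297].reshape(-1,3); q=P[(P[:,2]>.08)&(P[:,2]<.11)]
z=np.median(q[q[:,2]>.088,2]); t=q[abs(q[:,2]-z)<.002]; print(len(t),z,jx(t.mean(0))*1000)
if .0895<z<.0940: print(manip.close_job())
E
```

```text
440 0.09207229373007658 [-2.25682396 -0.4548688 ]
the job is handed in; nothing more can be done
None
```

The job is handed in: all three blocks were pushed snug into the jig corner, and the long pin is fully home and released. Its knob top measures 92.1 mm, against 92 mm expected. It took about 45 s of the 69 s allowed, and I haven't seen the judge's result.

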